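# Hold a crack-tested connecting rod over the bench demagnetiser

### The arm

A 6-joint arm with a two-finger parallel gripper is mounted at the origin on the work surface. World frame = base frame: x ahead of the robot, y to its left, z up, the work surface at z = 0. Lengths are in mm, angles in rad, forces in N, time in s.
With the tool pointing down it reaches from about 350 to 975 mm from the base axis. Payload 7.1 kg.
Tool frame: the origin (TCP) lies on the mounting face of the last link; the fingertips stand 182 mm ahead of it and the grasp point (between the pads) lies 163 mm ahead of it (ctrl.tip_reach is the distance from the TCP to the fingertips, in mm); z points along the fingers, y is the direction in which the jaws open and shut (so a half turn about z gives the same grasp; the last joint's range is limited). The gripper opens to 88 mm and grips with 3 to 60 N. Pads are 20 mm wide; open, the fingers measure 115 mm over their backs; the gripper's body (75 mm by 178 mm) begins 61 mm behind the grasp point.
Start: joints at [1.188, 0.423, 1.63, -0, 1.089, -0.019], TCP at [222.361, 584.091, 404.675] pointing down, gripper open.
Joint ranges: [-3, 3], [-0.9, 2.11], [0.09, 2.58], [-1.31, 4.45], [0.11, 2.69], [-2.54, 2.54]. Speed limits (rad/s): [2.39, 2.39, 3.01, 3.14, 3.14, 3.14].

### API

Orientations are given as a rotation vector (axis times angle).
In Python, from workcell import ctrl gives the robot as it stands.
- The arm moves only by the tool jog_arm, never from a script. Its argument "steps" is a list that holds one entry, the list of rows, each a list of 7 numbers: the shift along the tool's x, y, z in m, then the turn, a rotation vector about the tool's x, y, z in degrees, then the gripper's target within -1 to 1 (shut at 1, half-way at 0, fully open at -1). A call has 1 to 20 rows; each row shifts and turns the commanded pose from where the row before left it, along the tool's axes as they then stand; what a row does not reach is not made up. A row lasts 1/12 s, in which the tool goes at most 41.7 mm and 7.16 degrees, less where a joint would pass 70% of its speed; a pose out of reach is approached as far as the arm can. A call is refused whole if a number of a shift passes 0.0417 or a number of a turn 7.16, either way. A call with a gripper value outside its range is refused whole. The fingers move at their own pace and stop on an object; the grip force is fixed at half the most. Time passes only in rows, so rows that do not move let the fingers close. It gives the time, the measured TCP pose, the force and the opening at its end, in the units of the state.
- ctrl.get_obs(): the state, without advancing time (a new reading comes with each control period).
- ctrl.get_image(name): name is "side" or "top" or "wrist"; returns the picture (400x640x3 uint8, red, green, blue); there is no depth.
- ctrl.camera_info(name): a dict with "fx", "fy", "cx", "cy" (pixels), "origin" and "attitude" of the camera in the world; the wrist camera has in their place "T_tool_cam" (4x4, takes a point from camera to tool coordinates, whose origin is the TCP and whose axes are the flange's). Camera axes: x right, y down, z forward; pixel columns grow to the right and rows downward; lengths in mm; the calibration is good to about 2 mm. A picture is of the moment at which its call begins: read the wrist's pose just before it. camera_info takes no time and is no camera call.
- ctrl.close_job(): hands the job in, once; it reports no verdict.
Trained networks look in the newest picture that a camera, given by its name, has taken for a name from the list of things; names that differ only in an ending like _2 or _b are one class to them, and where a whole thing is asked for, a point or a joint stands for the part that bears it (a point fixed in the world has none). Each returns a list of dicts, best first, with "p" (0 to 1); they miss things now and then, are a little off and sometimes report something else, mostly with a low value. They report only what shows in the picture. A call takes as long as a camera call. They do not tell look-alikes from the thing itself.
- ctrl.look_for(thing, camera): "bbox" ([left, top, right, bottom] in pixels, round what is visible of it).
- ctrl.trace(thing, camera): "pixels" (400x640 bool, what is visible of it) and "bbox" ([left, top, right, bottom] in pixels, round what is visible of it).
- ctrl.landmark_of(thing, camera): "uv" ([column, row] in pixels: a listed point, or the origin of a listed thing).
The state is a dict: "t": time; "qpos": joint angles; "qvel": joint speeds; "joint_torque": joint torques, N m; "ee_pos": TCP position; "orientation": TCP orientation; "ft_force": force on the tool from outside, world axes, zero at the start; "moment": the same for the moment, N m; "width": finger opening in mm.
Only numpy, scipy, OpenCV 4.12 (cv2) and the standard library are available. Lean on these libraries where they do the work, as an engineer would, in place of code of your own. Each camera call takes 0.05 s, during which the arm holds its last target.

### The job

Switch on the demagnetiser by pressing its keys fully down one at a time - blue, then yellow, then green, letting each one come back up - then pick up the connecting rod from the mat and carry it over the top of the red shield. Finish while still holding the rod still and level about 1 cm above the demagnetiser's plate, lined up over the yellow rod outline (big eye over the big ring, small eye over the small ring). The rod must never touch the demagnetiser or the shield, and the spray can, wrench and bearing are to be left where they are.

Things in the scene. Friction and masses are not known exactly. Their poses are not given: they have to be found in the camera images.
- conrod_middle (a point): steel connecting rod lying flat on the mat, 26 mm thick, 150 long, 0.35 to 0.65 kg. Point in its shank (bar 16 mm wide, 20 high) near the centre of mass, 13 mm above the underside; bare shank spans y -20 to +40 mm, 3 to 23 mm above the underside. z up, x across the shank, y along it from big eye (56 mm across, at y -48) to small eye (34 mm across, at y +57)
- conrod_big (a point): centre of the rod's big eye, half-way up, axes as conrod_middle
- conrod_small (a point): centre of the rod's small eye, half-way up, axes as conrod_middle
- mat: flat black rubber mat, fixed, 210 (x) x 250 (y) x 4 mm, origin at the centre of its underside; the rod starts on it. It and the demagnetiser lie on opposite sides of the shield, either way round
- demagnetiser: grey box-shaped demagnetiser, fixed, 180 (x) x 260 (y) x 70 mm high, origin at the centre of its underside, z up. Its dark steel plate (150 x 178 mm, top 70 mm above the bench) bears a painted yellow outline of the rod; three keys stand in a row along x on the black strip at its +y end, in any order, 50 mm apart
- outline_middle (a point): point on the plate's top face over which conrod_middle belongs; z up, y along the outline from big ring (centre at y -48 mm) to small ring (y +57 mm); the rod's axes should match these. With the rod's underside 10 mm above the plate, conrod_middle is 23 mm above this point
- outline_big (a point): centre of the outline's big ring on the plate, axes as outline_middle
- outline_small (a point): centre of the outline's small ring on the plate, axes as outline_middle
- shield: fixed upright red steel plate on a 36 mm wide foot, standing between mat and demagnetiser; 280 long (x), 6 thick (y), 100 mm high; origin at the centre of its underside
- shield_top (a point): middle of the shield's top edge, 100 mm above the bench, axes as the shield
- spray_can_middle (a point): orange spray can with white cap, 52 mm diameter, 150 mm high, standing; centre, half-way up; leave alone
- wrench_grip (a point): small steel wrench, 170 mm long, lying flat; a point on its handle; leave alone
- bearing_middle (a point): steel bearing ring, 62 mm outside, 18 mm high, lying flat; its centre; leave alone
- key_blue_top (a point): centre of the top of the round blue key, 28 mm diameter, to be pressed first; spring key, moves 6 mm straight down, 5 N at full travel, comes up by itself
- key_blue (a joint): travel of the blue key, 0 up, 0.006 m fully down (pressed from about 0.0042)
- key_yellow_top (a point): centre of the top of the round yellow key, 28 mm diameter, to be pressed second; spring key, moves 6 mm straight down, 5 N at full travel, comes up by itself
- key_yellow (a joint): travel of the yellow key, 0 up, 0.006 m fully down (pressed from about 0.0042)
- key_green_top (a point): centre of the top of the round green key, 28 mm diameter, to be pressed third; spring key, moves 6 mm straight down, 5 N at full travel, comes up by itself
- key_green (a joint): travel of the green key, 0 up, 0.006 m fully down (pressed from about 0.0042)
Things that resemble listed ones, but are neither listed nor needed, are in the scene too. There is more than one size of the part that bears conrod_middle; the job needs the largest.

How it is judged (in metres and radians):
On the way, in this order (a step that is already met when the one before it is completed fails the run):
1. the blue key is pressed fully down, the other two up (value of joint key_blue above 0.0042 m and value of joint each of key_yellow, key_green below 0.0015 m), for 0.05 s.
2. the yellow key is pressed fully down, the other two up (value of joint key_yellow above 0.0042 m and value of joint each of key_blue, key_green below 0.0015 m), for 0.05 s.
3. the green key is pressed fully down, the other two up (value of joint key_green above 0.0042 m and value of joint each of key_blue, key_yellow below 0.0015 m), for 0.05 s.
4. the rod passes above the top edge of the shield (z of conrod_middle in the frame of shield_top above 0.013 m and y of conrod_middle in the frame of shield_top between -0.06 and 0.06 m and x of conrod_middle in the frame of shield_top between -0.16 and 0.16 m), for 0.03 s.
At the end, for the whole second after the job is handed in: The rod is held still by the fingers, level within 0.12 rad, its underside 3 to 20 mm above the plate and touching neither demagnetiser nor shield, each eye's centre within 12 mm (in plan) of its ring's centre; all keys are back up; spray can, wrench and bearing are within 30 mm of where they began (horizontal distance between conrod_big and outline_big below 0.012 m and horizontal distance between conrod_small and outline_small below 0.012 m and z of conrod_middle in the frame of outline_middle between 0.016 and 0.033 m and angle between conrod_middle's own z axis and vertical below 0.12 rad and contact force between the fingers and conrod above 1 N and contact force between conrod and demagnetiser below 0.1 N and contact force between conrod and shield below 0.1 N and linear speed of conrod below 0.02 m/s and value of joint each of key_blue, key_yellow, key_green below 0.0015 m and distance of each of spray_can_middle, wrench_grip, bearing_middle from where it was at the start of the episode below 0.03 m); the arm keeps its last pose, push and grip.
It fails at once if the rod touches the demagnetiser (contact force between conrod and demagnetiser above 0.5 N).
It fails at once if the rod touches the shield (contact force between conrod and shield above 0.5 N).
It fails at once if two keys are pressed at once (value of joint each of key_blue, key_yellow above 0.003 m or value of joint each of key_blue, key_green above 0.003 m or value of joint each of key_yellow, key_green above 0.003 m).
It fails at once if the spray can, wrench or bearing is disturbed (distance of any of spray_can_middle, wrench_grip, bearing_middle from where it was at the start of the episode above 0.03 m).
It also fails if it takes over 64 s, if anything falls off the work surface, if the arm or the gripper's body presses on something with over 40 N, if the wrist force passes 120 N, or if a joint passes its speed limit or range.

## Working session

There is one attempt and no reset: what is moved stays moved. The work goes in short steps, Python scripts to look and compute and a tool call to move; the robot and the scene stay as the last step left them, time stands still between calls to the robot, and variables do not carry over. Pictures are saved under pics/ and viewed, and the job is handed in when it is done.

Besides the shell and the picture viewer there is one more tool, called as a command line: name --argument value ..., lists and objects as JSON in quotes. jog_arm: Moves the arm, as the interface text tells. Its arguments: {"type":"object","properties":{"steps":{"type":"array"}},"required":["steps"]}

```bash
mkdir -p pics; ls; python3 - <<'E'
from workcell import ctrl
import cv2
for n in ("top","side","wrist"):
    im=ctrl.get_image(n); cv2.imwrite(f"pics/{n}0.png",im[:,:,::-1])
    print(n,ctrl.camera_info(n))
print(ctrl.get_obs())
E
```

```text
pics
top {'fx': 415.8740193072007, 'fy': 415.8740193072007, 'cx': 319.45560585827576, 'cy': 192.78566360533333, 'origin': array([319.45663817, -65.01699591, 982.89499291]), 'attitude': array([-2.02822274,  2.18563004, -0.2374136 ])}
side {'fx': 369.8786486749803, 'fy': 369.8786486749803, 'cx': 319.7454750792552, 'cy': 202.59492428169253, 'origin': array([ -66.66815515, -592.29988347,  651.8695315 ]), 'attitude': array([-2.06370556,  0.88698568, -0.46245313])}
wrist {'fx': 281.1730763481967, 'fy': 281.1730763481967, 'cx': 320.4155124436692, 'cy': 200.05466152133803, 'T_tool_cam': array([[-9.60683605e-05, -9.62008247e-01, -2.73020372e-01,
         7.44574453e+01],
       [ 9.99999496e-01, -3.65191176e-04,  9.34906831e-04,
        -3.04843348e-01],
       [-9.99092713e-04, -2.73020144e-01,  9.62007798e-01,
         1.92251669e+01],
       [ 0.00000000e+00,  0.00000000e+00,  0.00000000e+00,
         1.00000000e+00]])}
{'t': 0.15, 'qpos': array([ 1.18799550e+00,  4.23653773e-01,  1.63046531e+00,  1.64030965e-05,
        1.08859136e+00, -1.90117273e-02]), 'qvel': array([ 1.00325289e-05, -1.42005565e-03, -1.22832750e-03, -2.70875193e-04,
       -6.96929615e-04,  3.94916725e-04]), 'joint_torque': array([ 8.61996068e-04, -5.44993794e+01, -2.73918951e+01,  6.44801441e-02,
        2.04857520e-02, -7.67787174e-05]), 'ee_pos': array([222.29218778, 583.91781355, 404.10666099]), 'orientation': array([-5.68261471e-01, -3.08952899e+00,  1.71583083e-03]), 'ft_force': array([-0.08247861, -0.47543248, -0.21518529]), 'moment': array([0.02937364, 0.01949278, 0.06101442]), 'width': 87.75064089115467}
```

View pics/top0.png

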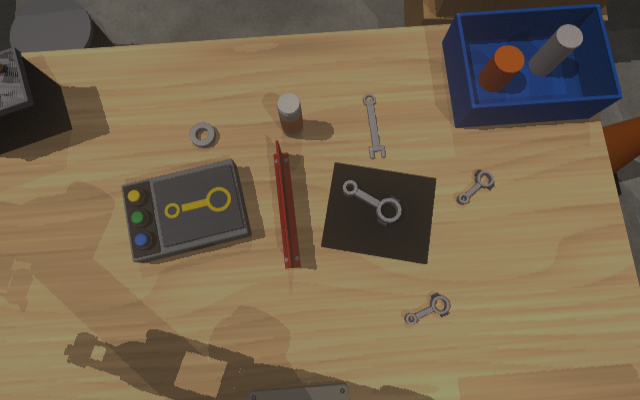

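View pics/side0.png

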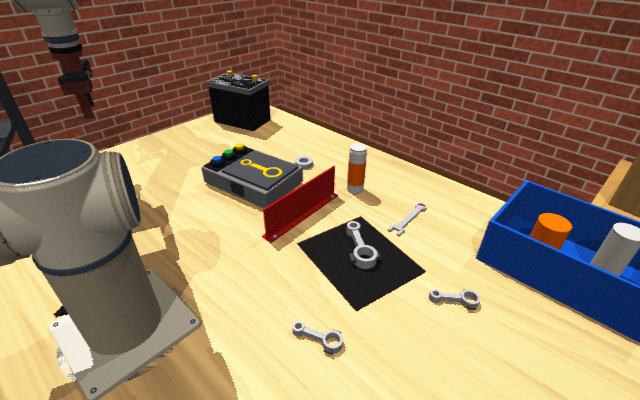

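View pics/wrist0.png

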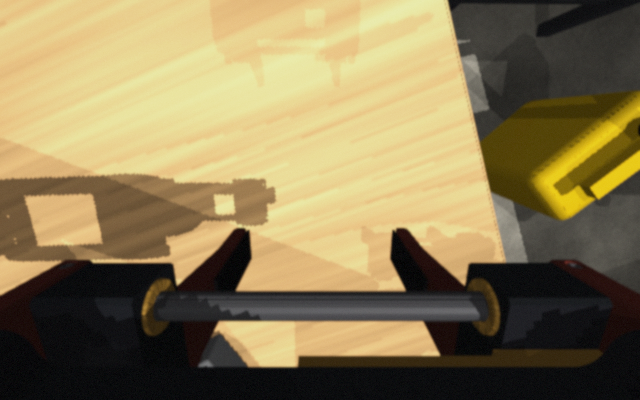

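The top view shows the demagnetiser at left: yellow key (134,196), green (137,217), blue (141,240), outline from (172,210) to (218,199). The shield is at (287,207) and the mat at (380,212). Candidate rods are the one on the mat (small eye (350,187), big eye (389,210)), one at (476,188) and one at (428,310). The mat rod looks the largest. The can is at (290,112), the wrench at (374,126) and the bearing at (203,134).

```bash
cat > h.py <<'E'
import numpy as np,cv2
from scipy.spatial.transform import Rotation as R
from workcell import ctrl
def cam(n,obs=None):
    c=ctrl.camera_info(n)
    if 'origin' in c:
        return c,np.array(c['origin']),R.from_rotvec(c['attitude']).as_matrix()
    o=obs or ctrl.get_obs(); Rt=R.from_rotvec(o['orientation']).as_matrix(); T=c['T_tool_cam']
    return c,o['ee_pos']+Rt@T[:3,3],Rt@T[:3,:3]
def ray(n,uv,obs=None):
    c,o,Rm=cam(n,obs); d=Rm@np.array([(uv[0]-c['cx'])/c['fx'],(uv[1]-c['cy'])/c['fy'],1]); return o,d
def onz(n,uv,z,obs=None):
    o,d=ray(n,uv,obs); return o+d*(z-o[2])/d[2]
def proj(n,p,obs=None):
    c,o,Rm=cam(n,obs); q=Rm.T@(np.array(p)-o); return np.array([c['fx']*q[0]/q[2]+c['cx'],c['fy']*q[1]/q[2]+c['cy']])
def tri(uv1,uv2):
    (a,d),(b,e)=ray('top',uv1),ray('side',uv2)
    s=np.linalg.lstsq(np.c_[d,-e],b-a,rcond=None)[0]; p,q=a+s[0]*d,b+s[1]*e
    return (p+q)/2,np.linalg.norm(p-q)
E
python3 - <<'E'
from h import *
np.set_printoptions(precision=1,suppress=True)
Z=dict(conrod_middle=17,conrod_big=17,conrod_small=17,outline_middle=70,outline_big=70,outline_small=70,key_blue_top=80,key_yellow_top=80,key_green_top=80,shield_top=100,spray_can_middle=75,bearing_middle=9,wrench_grip=5)
for k,z in Z.items():
    L={c:ctrl.landmark_of(k,c) for c in('top','side')}
    for c in L:
        for d in L[c][:3]: print(k,c,round(d['p'],2),np.array(d['uv']),onz(c,d['uv'],z))
    if L['top'] and L['side']:print('   tri',*tri(L['top'][0]['uv'],L['side'][0]['uv']))
im=ctrl.get_image('top')
cv2.imwrite('pics/c1.png',cv2.resize(im[150:350,320:520,::-1],(600,600),interpolation=cv2.INTER_CUBIC))
cv2.imwrite('pics/c2.png',cv2.resize(im[140:280,110:310,::-1],(800,560),interpolation=cv2.INTER_CUBIC))
print(ctrl.get_obs()['t'])
E
```

```text
conrod_middle top 0.85 [475.7 188.7] [ 515.8 -450.5   17. ]
conrod_middle top 0.75 [367.6 198.4] [ 511.6 -191.4   17. ]
conrod_middle top 0.74 [427.9 312.8] [ 241.6 -299.8   17. ]
conrod_middle side 0.94 [453.2 298.3] [ 512.5 -452.7   17. ]
conrod_middle side 0.82 [359.1 242.2] [ 512. -196.   17.]
conrod_middle side 0.81 [319.6 335.8] [ 247.7 -307.    17. ]
   tri [ 516.5 -451.9   12.9] 0.43817078456943076
conrod_big top 0.91 [385.9 207.7] [ 486.  -232.2   17. ]
conrod_big top 0.75 [438.3 301.6] [ 263.9 -326.3   17. ]
conrod_big top 0.66 [484.2 181. ] [ 533.  -473.7   17. ]
conrod_big side 0.89 [468.8 301.7] [ 527.2 -481.2   17. ]
conrod_big side 0.84 [363.6 254.9] [ 483.8 -232.2   17. ]
conrod_big side 0.74 [332.7 344.4] [ 251.4 -337.7   17. ]
   tri [ 557.7 -361.2  -93.4] 237.4011091801199
conrod_small top 0.91 [349.6 191.3] [ 532.  -150.4   17. ]
conrod_small top 0.91 [413.3 318.9] [ 231.  -265.7   17. ]
conrod_small top 0.72 [459.7 198.7] [ 494.5 -408.9   17. ]
conrod_small side 0.96 [352.4 228.3] [ 542.4 -149.6   17. ]
conrod_small side 0.88 [434.1 297.3] [ 486.4 -421.5   17. ]

[... 1092 characters left out ...]

   tri [492.2 312.8  96.8] 21.665376814243597
shield_top top 0.61 [282.  197.6] [510.7   4.4 100. ]
shield_top side 0.94 [303.2 187.4] [502.2  -7.2 100. ]
   tri [513.5   5.   88.7] 0.8537249037189746
spray_can_middle top 0.97 [290.1 116.5] [707.7 -23.1  75. ]
spray_can_middle side 0.82 [356.9 166.8] [719.6 -18.4  75. ]
   tri [706.4 -25.1  82.8] 5.004666492416147
bearing_middle top 0.91 [201.7 131.9] [711.7 201.2   9. ]
bearing_middle side 0.53 [300.9 165.4] [684.2 189.2   9. ]
   tri [714.3 210.7 -11.3] 13.669629711722067
wrench_grip top 0.57 [370.3 114.9] [ 726.7 -221.1    5. ]
wrench_grip side 0.76 [416.5 210.9] [ 741.7 -225.4    5. ]
   tri [ 729.5 -225.     9.6] 12.213267804087712
1.5
```

View pics/c1.png

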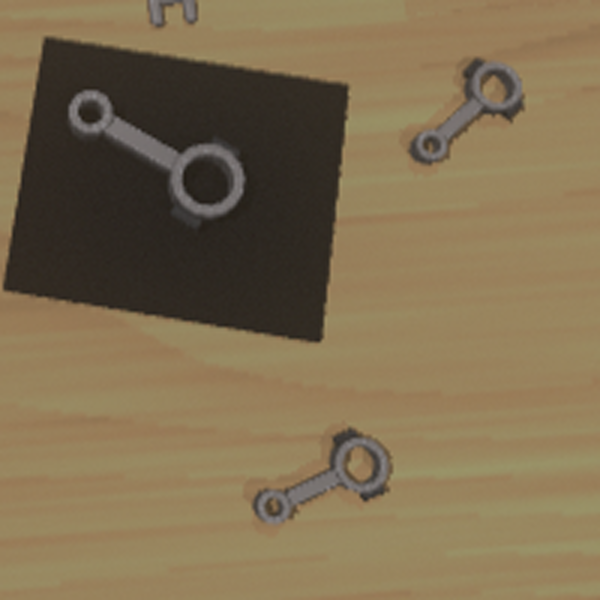

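View pics/c2.png

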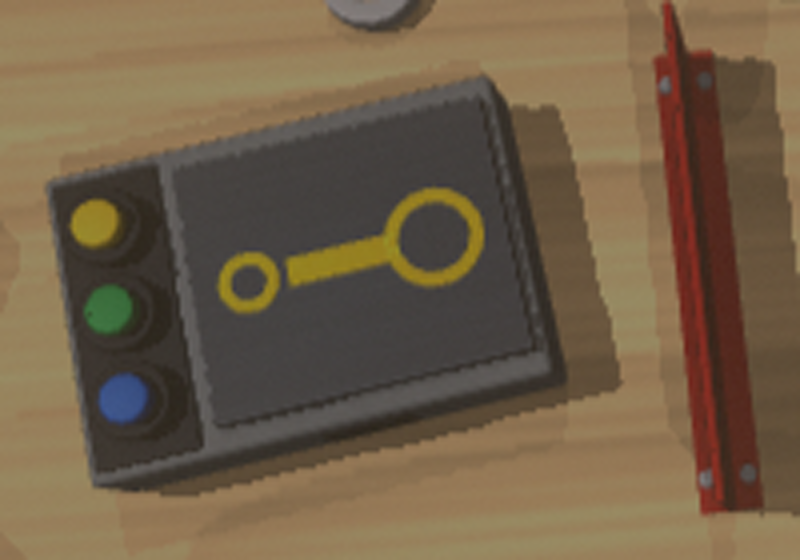

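The crop confirms it: the mat rod is the largest, with its big eye at (389,210) and small eye at (350,187). Next I measure the ring and key centres from the colours.

```bash
cat >> h.py <<'E'
def blobs(im,lo,hi,amin=20):
    m=cv2.inRange(cv2.cvtColor(im,cv2.COLOR_RGB2HSV),np.array(lo),np.array(hi))
    n,l,s,c=cv2.connectedComponentsWithStats(m)
    return [(c[i],s[i]) for i in range(1,n) if s[i][4]>amin],l
COL=dict(yellow=((20,140,60),(34,255,255)),green=((45,100,50),(80,255,255)),blue=((100,100,60),(125,255,255)))
E
python3 - <<'E'
from h import *
np.set_printoptions(precision=1,suppress=True)
im=ctrl.get_image('top')
for k,v in COL.items():
    for c,s in blobs(im,*v)[0]:
        if c[0]<300: print(k,c,s)
K=dict(y=(133.8,195.8),g=(137.2,217.2),b=(141,239.5))
for z in(75,85,95):
    P={k:onz('top',v,z) for k,v in K.items()}; print(z,P,[np.linalg.norm(P[a]-P[b]) for a,b in('yg','gb')])
b,s=onz('top',(110+435/4,140+236/4),70),onz('top',(110+249/4,140+282/4),70); print('outl',b,s,np.linalg.norm(b-s),b+(s-b)*48/105)
b,s=onz('top',(388.7,210.3),30),onz('top',(350,187),30); print('rod',b,s,np.linalg.norm(b-s),b+(s-b)*48/105, np.degrees(np.arctan2(*(s-b)[1::-1])))
E
```

```text
yellow [207.9 201.2] [182 187  49  25 412]
yellow [133.6 195.6] [127 190  14  12 127]
yellow [171.9 210.2] [165 203  15  15 118]
green [136.7 217.1] [131 211  12  13 115]
blue [140.4 239.3] [135 234  12  12 115]
75 {'y': array([545. , 336.6,  75. ]), 'g': array([495.9, 328. ,  75. ]), 'b': array([445.8, 318.7,  75. ])} [np.float64(49.89428426724977), np.float64(50.945161917109864)]
85 {'y': array([542.6, 332.1,  85. ]), 'g': array([493.9, 323.7,  85. ]), 'b': array([444.4, 314.5,  85. ])} [np.float64(49.34472418974146), np.float64(50.38402695860687)]
95 {'y': array([540.1, 327.7,  95. ]), 'g': array([492. , 319.3,  95. ]), 'b': array([443. , 310.2,  95. ])} [np.float64(48.79516411223312), np.float64(49.822892000103856)]
outl [524.6 148.4  70. ] [506.2 252.4  70. ] 105.64497807566798 [516.2 196.   70. ]
rod [ 477.2 -235.8   30. ] [ 539.4 -151.1   30. ] 105.04224712873656 [ 505.6 -197.1   30. ] 53.70972444960681
```

```bash
cat >> h.py <<'E'
def plan(pos,yaw,n=None):
    "turn about tool z first, then shift in turned tool axes (mm)"
    o=ctrl.get_obs(); Rt=R.from_rotvec(o['orientation']).as_matrix()
    c,s=np.cos(np.radians(yaw)),np.sin(np.radians(yaw))
    Rg=np.array([[-s,c,0],[c,s,0],[0,0,-1.]]).T
    dr=np.degrees(R.from_matrix(Rt.T@Rg).as_rotvec())
    d=Rg.T@(np.array(pos)-o['ee_pos'])
    print('t',o['t'],'turn deg',dr,'shift mm (after turn)',d,'min rows',np.ceil(np.abs(dr).max()/7.16),np.ceil(np.linalg.norm(d)/41.7))
E
python3 -c "
from h import *
np.set_printoptions(precision=2,suppress=True)
plan((500,290,380),10)"
```

```text
t 1.55 turn deg [ 0.   -0.   59.15] shift mm (after turn) [-337.84  222.33   24.69] min rows 9.0 10.0
```

jog_arm --steps '[[[0, 0, 0, 0, 0, 6.57, -1], [0, 0, 0, 0, 0, 6.57, -1], [0, 0, 0, 0, 0, 6.57, -1], [0, 0, 0, 0, 0, 6.57, -1], [0, 0, 0, 0, 0, 6.57, -1], [0, 0, 0, 0, 0, 6.57, -1], [0, 0, 0, 0, 0, 6.57, -1], [0, 0, 0, 0, 0, 6.57, -1], [0, 0, 0, 0, 0, 6.57, -1], [-0.0307, 0.0202, 0.0022, 0, 0, 0, -1], [-0.0307, 0.0202, 0.0022, 0, 0, 0, -1], [-0.0307, 0.0202, 0.0022, 0, 0, 0, -1], [-0.0307, 0.0202, 0.0022, 0, 0, 0, -1], [-0.0307, 0.0202, 0.0022, 0, 0, 0, -1], [-0.0307, 0.0202, 0.0022, 0, 0, 0, -1], [-0.0307, 0.0202, 0.0022, 0, 0, 0, -1], [-0.0307, 0.0202, 0.0022, 0, 0, 0, -1], [-0.0307, 0.0202, 0.0022, 0, 0, 0, -1], [-0.0307, 0.0202, 0.0022, 0, 0, 0, -1], [-0.0307, 0.0202, 0.0022, 0, 0, 0, -1]]]'

```text
t: 3.22
ee_pos: [501.0, 288.7, 380.6]
orientation: [2.019, 2.407, 0.001]
ft_force: [0.8, 1.6, -0.6]
width: 87.9
```

jog_arm --steps '[[[0, 0, 0, 0, 0, 0, -1], [0, 0, 0, 0, 0, 0, -1], [0, 0, 0, 0, 0, 0, -1]]]'

```text
t: 3.47
ee_pos: [499.7, 290.3, 380.4]
orientation: [-2.019, -2.406, 0.0]
ft_force: [-0.3, 0.5, -0.0]
width: 87.8
```

```bash
python3 - <<'E'
from h import *
np.set_printoptions(precision=2,suppress=True)
o=ctrl.get_obs(); im=ctrl.get_image('wrist'); cv2.imwrite('pics/w1.png',im[:,:,::-1])
print(o['t'],o['ee_pos'],o['orientation'],o['qvel'],o['ft_force'])
for k,v in COL.items():
    for c,s in blobs(im,*v)[0]: print(k,c,s)
for k,v in dict(b=(518,128)).items(): pass
E
```

```text
3.4667 [499.75 290.32 380.42] [-2.02 -2.41  0.  ] [ 0.03 -0.01  0.   -0.    0.   -0.  ] [-0.33  0.52 -0.02]
yellow [372.44 163.45] [358 149  30  30 719]
yellow [321.57 226.72] [306 212  32  30 540]
yellow [321.55 267.74] [313 245  17  47 689]
yellow [144.23 312.78] [142 300   6  26  79]
yellow [322.13 323.99] [305 320  35   9 210]
green [321.77 163.5 ] [307 149  30  30 710]
blue [270.93 163.32] [256 149  30  30 719]
```

View pics/w1.png

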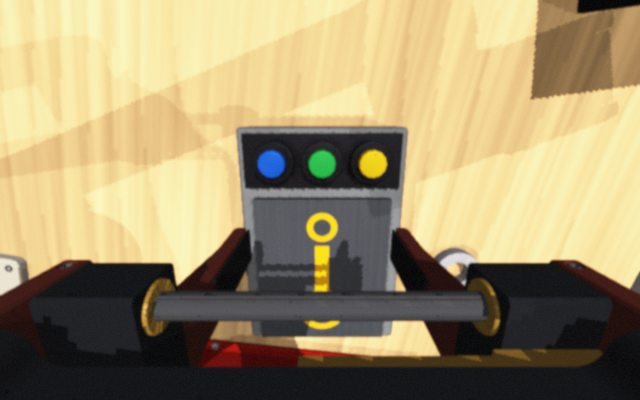

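Wrist view: blue (271,163), green (322,163), yellow (372,163), and the outline's small ring at (322,227). Next I work out positions, taking the key height from the 50 mm spacing and from triangulation with the top view.

```bash
python3 - <<'E'
from h import *
np.set_printoptions(precision=2,suppress=True)
o=ctrl.get_obs()
W=dict(b=(270.93,163.32),g=(321.77,163.5),y=(372.44,163.45),s=(321.57,226.72)); T=dict(b=(140.7,239.4),g=(136.9,217.1),y=(133.7,195.7),s=(171.9,210.2))
for z in (70,80,85,90,95):
    P={k:onz('wrist',v,z,o) for k,v in W.items()}; print(z,[P[k][:2] for k in 'bgys'],np.linalg.norm(P['b']-P['y'])/2)
for k in W:
    a,d=ray('top',T[k]); b,e=ray('wrist',W[k],o); s=np.linalg.lstsq(np.c_[d,-e],b-a,rcond=None)[0]; print(k,a+s[0]*d,b+s[1]*e)
E
```

```text
70 [array([443.38, 313.05]), array([495.38, 322.06]), array([547.18, 331.29]), array([507.48, 253.03])] 52.69265248318302
80 [array([444.86, 314.79]), array([495.07, 323.5 ]), array([545.09, 332.41]), array([506.75, 256.84])] 50.883579991560495
85 [array([445.59, 315.66]), array([494.91, 324.22]), array([544.04, 332.97]), array([506.39, 258.74])] 49.97904374574927
90 [array([446.33, 316.54]), array([494.76, 324.93]), array([543.  , 333.53]), array([506.02, 260.65])] 49.07450749993801
95 [array([447.07, 317.41]), array([494.6 , 325.65]), array([541.95, 334.09]), array([505.66, 262.55])] 48.1699712541268
b [444.86 315.68  83.66] [445.39 315.42  83.63]
g [494.25 324.39  84.84] [494.92 324.2   84.89]
y [543.12 332.93  83.73] [544.26 332.85  83.98]
s [506.91 253.2   70.09] [507.47 253.1   70.17]
```

```bash
python3 -c "
from h import *
np.set_printoptions(precision=2,suppress=True)
plan((445.3,315.6,280),10);print(ctrl.tip_reach)"
```

```text
t 3.5167 turn deg [-0.02 -0.01  0.05] shift mm (after turn) [ 33.79 -48.94 100.48] min rows 1.0 3.0
182.0
```

jog_arm --steps '[[[0.0113, -0.0163, 0.01, 0, 0, 0, 1], [0.0113, -0.0163, 0.01, 0, 0, 0, 1], [0.0113, -0.0163, 0.01, 0, 0, 0, 1], [0, 0, 0.0235, 0, 0, 0, 1], [0, 0, 0.0235, 0, 0, 0, 1], [0, 0, 0.0235, 0, 0, 0, 1], [0, 0, 0, 0, 0, 0, 1], [0, 0, 0, 0, 0, 0, 1], [0, 0, 0, 0, 0, 0, 1], [0, 0, 0, 0, 0, 0, 1], [0, 0, 0, 0, 0, 0, 1], [0, 0, 0, 0, 0, 0, 1]]]'

```text
t: 4.52
ee_pos: [446.2, 315.3, 281.1]
orientation: [2.018, 2.407, 0.003]
ft_force: [-1.0, -0.9, -0.6]
width: 11.3
```

```bash
python3 - <<'E'
from h import *
np.set_printoptions(precision=2,suppress=True)
o=ctrl.get_obs(); im=ctrl.get_image('wrist'); cv2.imwrite('pics/w2.png',im[:,:,::-1])
print(o['t'],o['ee_pos'],o['orientation'],o['ft_force'],o['width'])
E
```

```text
4.5167 [446.19 315.32 281.13] [2.02 2.41 0.  ] [-0.97 -0.88 -0.58] 11.325515876084294
```

View pics/w2.png

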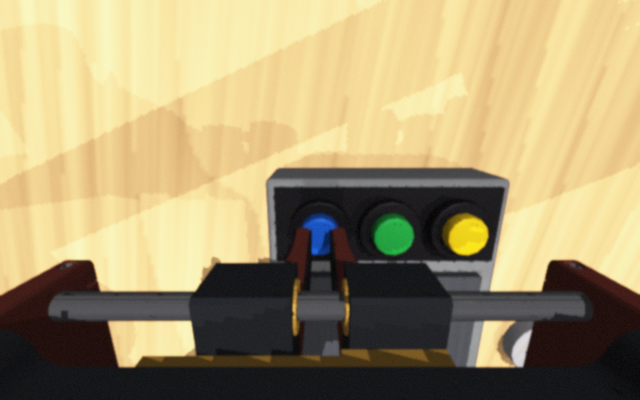

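jog_arm --steps '[[[0, 0, 0, 0, 0, 0, 1], [0, 0, 0, 0, 0, 0, 1], [0, 0, 0, 0, 0, 0, 1], [0, 0, 0.006, 0, 0, 0, 1], [0, 0, 0.006, 0, 0, 0, 1], [0, 0, 0.003, 0, 0, 0, 1], [0, 0, 0.003, 0, 0, 0, 1], [0, 0, 0.001, 0, 0, 0, 1], [0, 0, 0, 0, 0, 0, 1], [0, 0, 0, 0, 0, 0, 1]]]'

```text
t: 5.4
ee_pos: [446.2, 315.2, 262.9]
orientation: [2.019, 2.407, 0.001]
ft_force: [-5.0, -4.4, 25.7]
width: 0.5
```

```bash
python3 - <<'E'
from h import *
np.set_printoptions(precision=2,suppress=True)
o=ctrl.get_obs(); im=ctrl.get_image('wrist')
a=cv2.resize(im[150:290,230:530],(800,373),interpolation=cv2.INTER_CUBIC)
im2=ctrl.get_image('side'); b=cv2.resize(im2[120:200,180:340],(400,200),interpolation=cv2.INTER_CUBIC)
c=np.zeros((580,800,3),np.uint8); c[:373]=a; c[378:578,:400]=b
cv2.imwrite('pics/w3.png',c[:,:,::-1])
print(o['t'],o['ee_pos'],o['orientation'],o['ft_force'],o['width'],o['moment'])
E
```

```text
5.4 [446.16 315.25 262.94] [2.02 2.41 0.  ] [-4.97 -4.35 25.65] 0.4674581678533682 [-0.76  0.99  0.01]
```

View pics/w3.png

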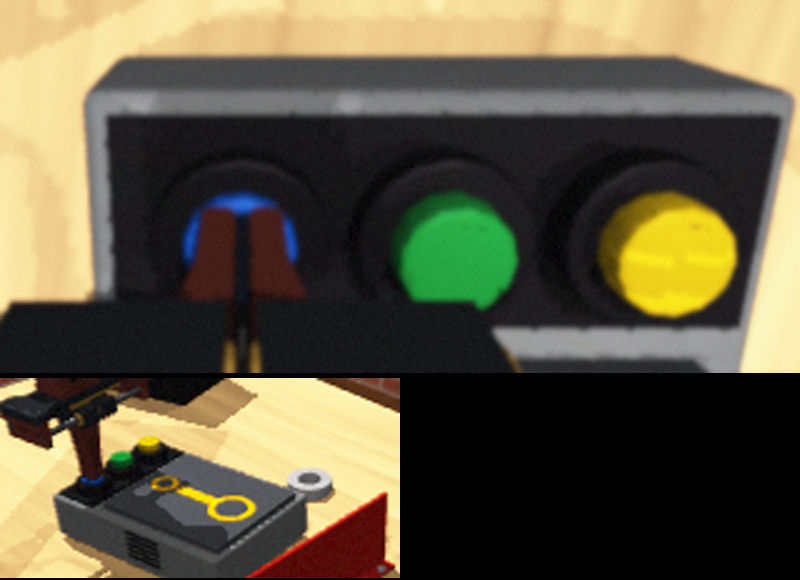

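The blue key is fully down, seated at 25 N on its stop, and the others are up. I now lift off and go to yellow.

jog_arm --steps '[[[0, 0, -0.005, 0, 0, 0, 1], [0, 0, -0.015, 0, 0, 0, 1], [0, 0, -0.01, 0, 0, 0, 1], [0, 0, 0, 0, 0, 0, 1], [0, 0, 0, 0, 0, 0, 1]]]'

```text
t: 5.92
ee_pos: [445.9, 315.1, 291.1]
orientation: [2.019, 2.407, 0.001]
ft_force: [0.4, -0.2, -0.7]
width: 0.2
```

```bash
python3 - <<'E'
from h import *
np.set_printoptions(precision=2,suppress=True)
plan((543.8,333,282),10)
im=ctrl.get_image('wrist')
cv2.imwrite('pics/w4.png',cv2.resize(im[150:290,230:530,::-1],(800,373)))
print(ctrl.get_obs()['ft_force'])
E
```

```text
t 5.9167 turn deg [ 0.04 -0.02  0.03] shift mm (after turn) [ 0.59 99.49  9.07] min rows 1.0 3.0
[ 0.05 -0.04 -0.23]
```

View pics/w4.png

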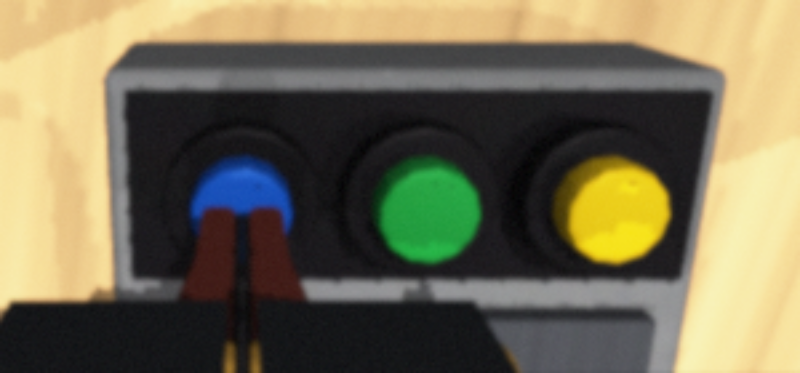

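Blue is back up. Now yellow.

jog_arm --steps '[[[0, 0.0332, 0, 0, 0, 0, 1], [0, 0.0332, 0, 0, 0, 0, 1], [0, 0.0332, 0, 0, 0, 0, 1], [0, 0, 0, 0, 0, 0, 1], [0, 0, 0, 0, 0, 0, 1], [0, 0, 0.008, 0, 0, 0, 1], [0, 0, 0.008, 0, 0, 0, 1], [0, 0, 0.006, 0, 0, 0, 1], [0, 0, 0.004, 0, 0, 0, 1], [0, 0, 0.0024, 0, 0, 0, 1], [0, 0, 0, 0, 0, 0, 1], [0, 0, 0, 0, 0, 0, 1]]]'

```text
t: 6.97
ee_pos: [542.7, 332.2, 263.2]
orientation: [-2.018, -2.407, 0.005]
ft_force: [-7.2, -2.8, 12.8]
width: 0.5
```

```bash
python3 - <<'E'
from h import *
im=ctrl.get_image('wrist')
cv2.imwrite('pics/w5.png',cv2.resize(im[150:290,130:430,::-1],(800,373)))
print(ctrl.get_obs()['ft_force'])
E
```

```text
[-7.28182882 -3.05472417 12.54699539]
```

View pics/w5.png

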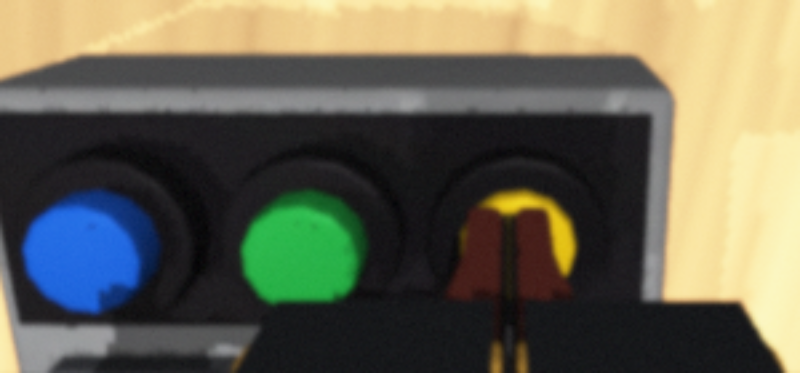

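Yellow is down at 12.5 N, well above the 5 N full-travel force. Now green.

jog_arm --steps '[[[0, 0, -0.005, 0, 0, 0, 1], [0, 0, -0.0134, 0, 0, 0, 1], [0, 0, -0.01, 0, 0, 0, 1], [0, 0, 0, 0, 0, 0, 1], [0, -0.025, 0, 0, 0, 0, 1], [0, -0.025, 0, 0, 0, 0, 1], [0, 0, 0, 0, 0, 0, 1], [0, 0, 0, 0, 0, 0, 1], [0, 0, 0, 0, 0, 0, 1]]]'

```text
t: 7.77
ee_pos: [495.4, 324.1, 291.4]
orientation: [2.018, 2.407, 0.003]
ft_force: [-0.5, 0.6, 0.0]
width: 0.5
```

```bash
python3 - <<'E'
from h import *
plan((494.7,324.2,262.5),10)
im=ctrl.get_image('wrist')
cv2.imwrite('pics/w6.png',cv2.resize(im[150:290,170:470,::-1],(800,373)))
E
```

```text
t 7.7667 turn deg [ 0.09518259 -0.03280144  0.03769709] shift mm (after turn) [ 0.23130962 -0.67996751 28.93527725] min rows 1.0 1.0
```

View pics/w6.png

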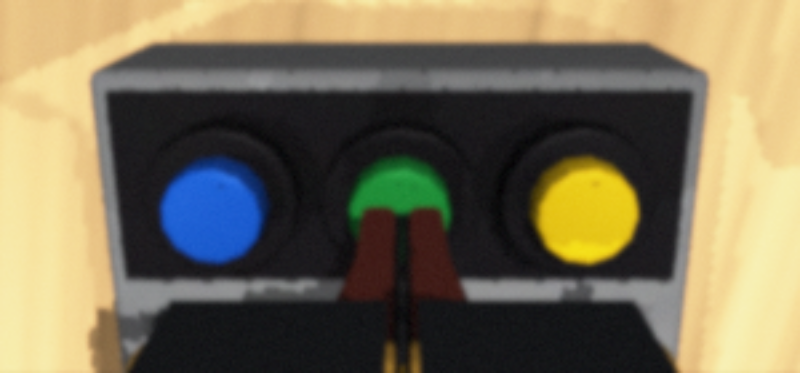

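jog_arm --steps '[[[0, 0, 0.008, 0, 0, 0, 1], [0, 0, 0.008, 0, 0, 0, 1], [0, 0, 0.006, 0, 0, 0, 1], [0, 0, 0.004, 0, 0, 0, 1], [0, 0, 0.0026, 0, 0, 0, 1], [0, 0, 0, 0, 0, 0, 1], [0, 0, 0, 0, 0, 0, 1]]]'

```text
t: 8.4
ee_pos: [495.0, 323.7, 263.2]
orientation: [2.019, 2.407, -0.0]
ft_force: [-3.2, -3.4, 12.3]
width: 0.4
```

```bash
python3 - <<'E'
from h import *
im=ctrl.get_image('wrist')
cv2.imwrite('pics/w7.png',cv2.resize(im[150:290,170:470,::-1],(800,373)))
E
```

```text
(no output)
```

View pics/w7.png

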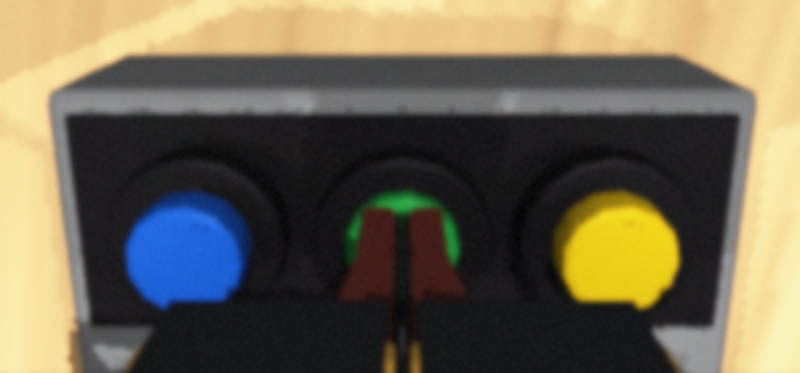

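Green is down too. I lift, then shift so the wrist camera sees the outline clearly.

jog_arm --steps '[[[0, 0, -0.005, 0, 0, 0, 1], [0, 0, -0.015, 0, 0, 0, 1], [0, 0, -0.035, 0, 0, 0, 1], [0, 0, -0.035, 0, 0, 0, 1], [-0.03, 0, -0.03, 0, 0, 0, -1], [-0.04, 0, 0, 0, 0, 0, -1], [-0.04, 0, 0, 0, 0, 0, -1], [-0.03, 0, 0, 0, 0, 0, -1], [0, 0, 0, 0, 0, 0, -1], [0, 0, 0, 0, 0, 0, -1], [0, 0, 0, 0, 0, 0, -1], [0, 0, 0, 0, 0, 0, -1]]]'

```text
t: 9.45
ee_pos: [518.9, 187.3, 381.6]
orientation: [-2.018, -2.408, 0.0]
ft_force: [-0.2, 0.1, 0.6]
width: 50.6
```

```bash
python3 - <<'E'
from h import *
np.set_printoptions(precision=2,suppress=True)
o=ctrl.get_obs(); im=ctrl.get_image('wrist'); cv2.imwrite('pics/w8.png',im[:,:,::-1])
print(o['t'],o['ee_pos'],o['orientation'],o['qvel'],o['ft_force'])
bs,l=blobs(im,*COL['yellow'])
for c,s in bs: print(c,s,onz('wrist',c,70,o))
for k in('outline_big','outline_small','outline_middle','shield_top'):
    for d in ctrl.landmark_of(k,'wrist')[:2]: print(k,d['p'],np.array(d['uv']),onz('wrist',d['uv'],100 if k[0]=='s' else 70,o))
plan((505.6,-197,300),-36.3)
E
```

```text
9.45 [518.94 187.3  381.55] [-2.02 -2.41  0.  ] [ 0.01  0.   -0.   -0.    0.   -0.  ] [-0.21  0.07  0.56]
[377.06  46.09] [361  28  33  37 938] [546.51 335.82  70.  ]
[320.65 128.78] [304 111  35  36 683] [507.68 252.71  70.  ]
[320.56 204.15] [ 295  151   52  100 1886] [521.46 174.64  70.  ]
[218.02 312.36] [215 295   7  34  94] [422.61  17.53  70.  ]
outline_big 0.77 [319.1 227.4] [524.58 147.82  70.  ]
outline_big 0.69 [318.7  44.7] [492.54 327.42  70.  ]
outline_small 0.73 [319.4 126.4] [506.03 254.78  70.  ]
outline_middle 0.94 [321.1 181. ] [517.54 199.95  70.  ]
outline_middle 0.24 [279.9 351.4] [504.71 -27.08  70.  ]
shield_top 0.68 [277.1 349.8] [501.37   4.08 100.  ]
t 9.7 turn deg [-0.01  0.   46.4 ] shift mm (after turn) [-317.49  216.78   81.7 ] min rows 7.0 10.0
```

View pics/w8.png

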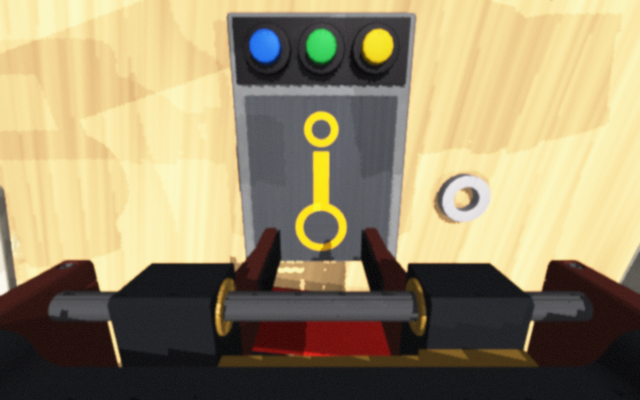

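Outline: small ring at (320.6,128.8), big ring centred near (321,227). The plate fits the expected 105 mm. On to the rod.

```bash
python3 - <<'E'
from h import *
plan((497,-209,320),-36.3)
E
```

```text
t 9.7 turn deg [-1.07321293e-02  4.66832060e-03  4.64019046e+01] shift mm (after turn) [-332.25320081  216.95644743   61.69564468] min rows 7.0 10.0
```

jog_arm --steps '[[[0, 0, 0, 0, 0, 6.63, -1], [0, 0, 0, 0, 0, 6.63, -1], [0, 0, 0, 0, 0, 6.63, -1], [0, 0, 0, 0, 0, 6.63, -1], [0, 0, 0, 0, 0, 6.63, -1], [0, 0, 0, 0, 0, 6.63, -1], [0, 0, 0, 0, 0, 6.63, -1], [-0.0302, 0.0197, 0, 0, 0, 0, -1], [-0.0302, 0.0197, 0, 0, 0, 0, -1], [-0.0302, 0.0197, 0, 0, 0, 0, -1], [-0.0302, 0.0197, 0, 0, 0, 0, -1], [-0.0302, 0.0197, 0, 0, 0, 0, -1], [-0.0302, 0.0197, 0, 0, 0, 0, -1], [-0.0302, 0.0197, 0, 0, 0, 0, -1], [-0.0302, 0.0197, 0.0155, 0, 0, 0, -1], [-0.0302, 0.0197, 0.0155, 0, 0, 0, -1], [-0.0302, 0.0197, 0.0155, 0, 0, 0, -1], [-0.0302, 0.0197, 0.0155, 0, 0, 0, -1], [0, 0, 0, 0, 0, 0, -1], [0, 0, 0, 0, 0, 0, -1]]]'

```text
t: 11.37
ee_pos: [496.1, -210.9, 318.8]
orientation: [-2.805, -1.412, 0.002]
ft_force: [-0.1, 0.3, -0.7]
width: 87.8
```

```bash
python3 - <<'E'
from h import *
np.set_printoptions(precision=2,suppress=True)
o=ctrl.get_obs(); im=ctrl.get_image('wrist'); cv2.imwrite('pics/w9.png',im[:,:,::-1])
print(o['t'],o['ee_pos'],o['orientation'],o['qvel'],o['ft_force'])
for k in('conrod_big','conrod_small','conrod_middle'):
    for d in ctrl.landmark_of(k,'wrist')[:2]: print(k,d['p'],np.array(d['uv']),onz('wrist',d['uv'],17,o))
plan((505.6,-197,200),-36.3)
cv2.imwrite('pics/w9c.png',cv2.resize(im[90:270,220:420,::-1],(666,600),interpolation=cv2.INTER_CUBIC))
E
```

```text
11.3667 [ 496.09 -210.87  318.85] [-2.8  -1.41  0.  ] [ 0.05 -0.03  0.01  0.01  0.01  0.01] [-0.11  0.28 -0.71]
conrod_big 0.9 [226.5 372.9] [ 262.01 -326.77   17.  ]
conrod_big 0.74 [321.9 221.1] [ 479.98 -234.78   17.  ]
conrod_small 0.7 [325.6 121.6] [ 543.64 -154.7    17.  ]
conrod_small 0.54 [423.3 326.7] [ 497.73 -414.7    17.  ]
conrod_middle 0.77 [323.5 181.2] [ 507.11 -200.86   17.  ]
conrod_middle 0.66 [200.1 358.6] [ 250.54 -290.52   17.  ]
t 11.5667 turn deg [ 0.04 -0.02  0.01] shift mm (after turn) [ 14.41   0.31 120.39] min rows 1.0 3.0
```

View pics/w9c.png

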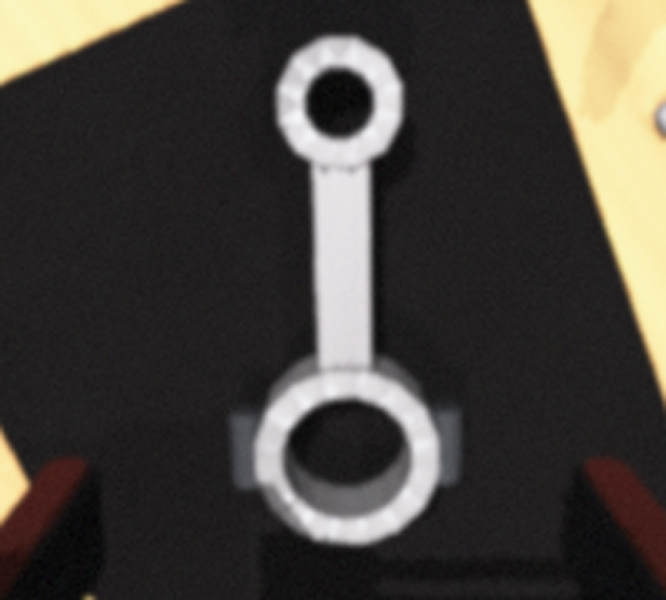

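```bash
python3 - <<'E'
from h import *
np.set_printoptions(precision=2,suppress=True)
o=ctrl.get_obs()
b=onz('wrist',(220+347.5/3.33,90+456/3.333),30,o);s=onz('wrist',(220+340/3.33,90+102/3.333),30,o)
d=s-b; yaw=np.degrees(np.arctan2(d[1],d[0])); m=b+d*48/105
print(b,s,np.linalg.norm(d),yaw,m)
g=m+d/105*2
print(g); plan((g[0],g[1],189),yaw-90)
E
```

```text
[ 482.3  -235.83   30.  ] [ 542.58 -149.55   30.  ] 105.25743218234966 55.059542592190915 [ 509.86 -196.39   30.  ]
[ 511.01 -194.74   30.  ]
t 11.5667 turn deg [ 0.04 -0.02 -1.35] shift mm (after turn) [ 19.35   3.79 131.39] min rows 1.0 4.0
```

jog_arm --steps '[[[0.0097, 0.0019, 0.01, 0, 0, -1.35, -1], [0.0097, 0.0019, 0.02, 0, 0, 0, -1], [0, 0, 0.03, 0, 0, 0, -1], [0, 0, 0.03, 0, 0, 0, -1], [0, 0, 0.02, 0, 0, 0, -1], [0, 0, 0.01, 0, 0, 0, -1], [0, 0, 0.007, 0, 0, 0, -1], [0, 0, 0.0035, 0, 0, 0, -1], [0, 0, 0, 0, 0, 0, -1], [0, 0, 0, 0, 0, 0, -1]]]'

```text
t: 12.4
ee_pos: [511.4, -196.0, 190.2]
orientation: [2.786, 1.45, 0.002]
ft_force: [0.5, -0.2, 0.6]
width: 87.7
```

```bash
python3 - <<'E'
from h import *
np.set_printoptions(precision=2,suppress=True)
o=ctrl.get_obs(); im=ctrl.get_image('wrist'); cv2.imwrite('pics/w10.png',im[:,:,::-1])
print(o['t'],o['ee_pos'],o['orientation'],o['ft_force'])
plan((511,-194.7,189),-34.9)
E
```

```text
12.4 [ 511.38 -196.04  190.2 ] [2.79 1.45 0.  ] [ 0.52 -0.24  0.58]
t 12.45 turn deg [ 0.11 -0.02 -0.12] shift mm (after turn) [ 0.98 -1.13  1.39] min rows 1.0 1.0
```

View pics/w10.png

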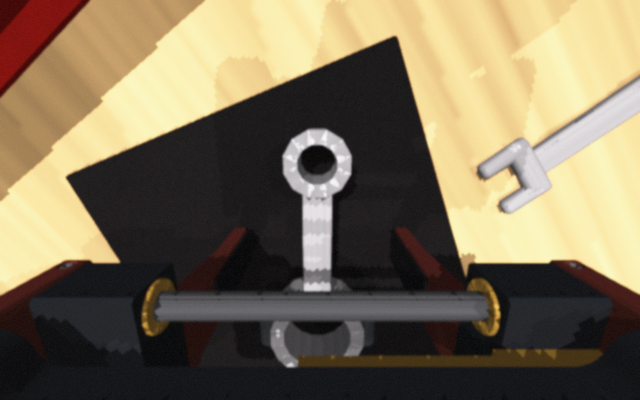

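The shank (318,240) lies centred between the fingers and parallel to them. Closing.

jog_arm --steps '[[[0.0005, -0.001, 0.001, 0, 0, 0, 1], [0, 0, 0, 0, 0, 0, 1], [0, 0, 0, 0, 0, 0, 1], [0, 0, 0, 0, 0, 0, 1], [0, 0, 0, 0, 0, 0, 1], [0, 0, 0, 0, 0, 0, 1], [0, 0, 0, 0, 0, 0, 1], [0, 0, 0, 0, 0, 0, 1], [0, 0, 0, 0, 0, 0, 1], [0, 0, 0, 0, 0, 0, 1], [0, 0, 0, 0, 0, 0, 1], [0, 0, 0, 0, 0, 0, 1], [0, 0, 0, 0, 0, 0, 1], [0, 0, 0, 0, 0, 0, 1]]]'

```text
t: 13.62
ee_pos: [510.3, -195.0, 188.3]
orientation: [-2.787, -1.45, 0.0]
ft_force: [0.3, 0.5, -0.5]
width: 15.7
```

jog_arm --steps '[[[0, 0, -0.003, 0, 0, 0, 1], [0, 0, -0.006, 0, 0, 0, 1], [0, 0, -0.01, 0, 0, 0, 1], [0, 0, -0.015, 0, 0, 0, 1], [0, 0, -0.02, 0, 0, 0, 1], [0, 0, -0.02, 0, 0, 0, 1], [0, 0, -0.02, 0, 0, 0, 1], [0, 0, -0.02, 0, 0, 0, 1], [0, 0, -0.02, 0, 0, 0, 1], [0, 0, -0.015, 0, 0, 0, 1], [0, 0, -0.01, 0, 0, 0, 1], [0, 0, 0, 0, 0, 0, 1], [0, 0, 0, 0, 0, 0, 1], [0, 0, 0, 0, 0, 0, 1]]]'

```text
t: 14.78
ee_pos: [509.8, -194.9, 346.5]
orientation: [-2.786, -1.449, 0.002]
ft_force: [-0.8, -0.3, -6.2]
width: 15.9
```

```bash
python3 - <<'E'
from h import *
np.set_printoptions(precision=2,suppress=True)
o=ctrl.get_obs(); im=ctrl.get_image('wrist'); im2=ctrl.get_image('side')
cv2.imwrite('pics/w11.png',im[:,:,::-1]); cv2.imwrite('pics/s11.png',cv2.resize(im2[100:300,220:480,::-1],(780,600)))
print(o['t'],o['ee_pos'],o['orientation'],o['ft_force'],o['moment'],o['width'])
E
```

```text
14.7833 [ 509.78 -194.88  346.53] [-2.79 -1.45  0.  ] [-0.81 -0.27 -6.22] [-0.04  0.06 -0.02] 15.878124952273883
```

View pics/w11.png

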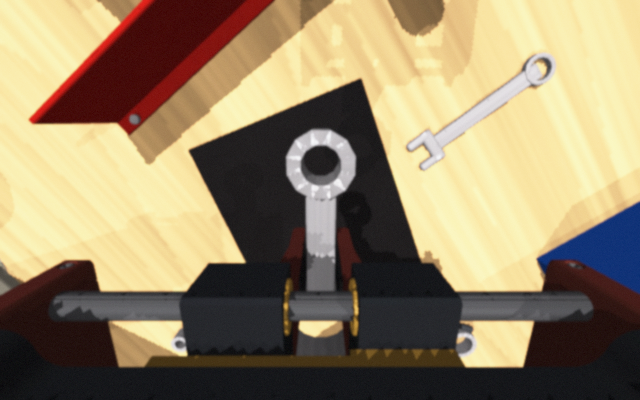

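View pics/s11.png

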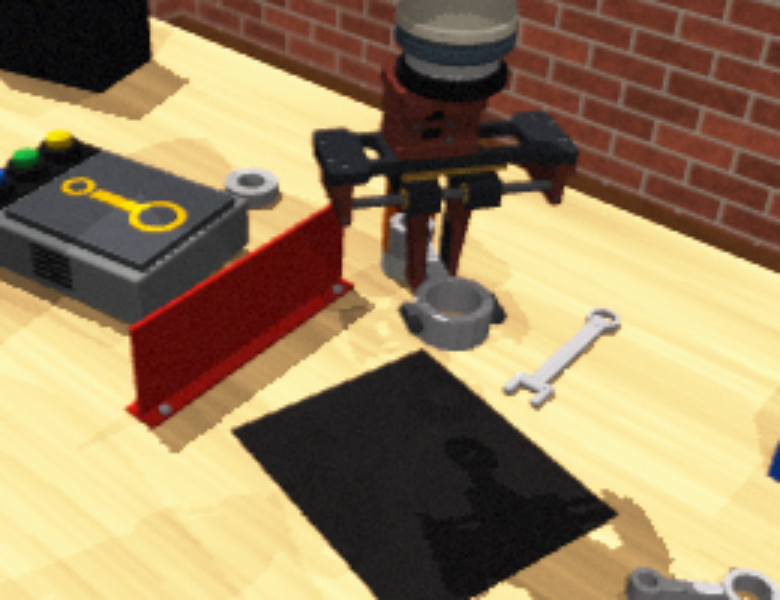

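The rod is held level, with 6 N of added weight. I measure its offset in the tool from the small eye at (320,163).

```bash
python3 - <<'E'
from h import *
np.set_printoptions(precision=2,suppress=True)
o=ctrl.get_obs(); c=ctrl.camera_info('wrist'); T=c['T_tool_cam']
for f in('pics/w10.png','pics/w11.png'):
    im=cv2.imread(f); hsv=cv2.cvtColor(im,cv2.COLOR_BGR2HSV)
    m=((hsv[:,:,1]<60)&(hsv[:,:,2]>120)).astype(np.uint8); m[:, :280]=0; m[:,362:]=0; m[:120]=0; m[202:]=0
    n,l,s,cc=cv2.connectedComponentsWithStats(m); i=1+np.argmax(s[1:,4]); print(f,s[i])
for uv in((320.5,163),):
    d=T[:3,:3]@np.array([(uv[0]-c['cx'])/c['fx'],(uv[1]-c['cy'])/c['fy'],1]); p=T[:3,3]+d*(184.3-26-T[2,3])/d[2]; print('small eye in tool',p)
# shank edges columns at rows
im=cv2.imread('pics/w11.png')
for r in(205,215,225,240,250): 
    g=im[r,290:355].min(axis=1).astype(int); dd=np.diff(g); print(r,290+np.argmax(dd),290+np.argmin(dd))
E
```

```text
pics/w10.png [ 283  129   69   73 2724]
pics/w11.png [ 286  129   70   73 2748]
small eye in tool [ 54.14   0.24 158.3 ]
205 305 335
215 305 335
225 305 335
240 305 334
250 306 334
```

jog_arm --steps '[[[0, 0, 0, 0, 0, -3, 1], [0, 0, 0, 0, 0, -5, 1], [0, 0, 0, 0, 0, -5, 1], [0, 0, 0, 0, 0, -6, 1], [0, 0, 0, 0, 0, -6, 1], [0, 0, 0, 0, 0, -6, 1], [0, 0, 0, 0, 0, -6, 1], [0, 0, 0, 0, 0, -5, 1], [0, 0, 0, 0, 0, -3, 1], [0, 0, 0, 0, 0, 0, 1], [0, 0, 0, 0, 0, 0, 1]]]'

```text
t: 15.8
ee_pos: [510.1, -195.0, 346.5]
orientation: [-2.021, -2.403, 0.001]
ft_force: [0.1, -0.1, -5.1]
width: 15.4
```

```bash
python3 - <<'E'
from h import *
plan((517.1,199,346.5),10.1)
print(ctrl.get_obs()['width'])
E
```

```text
t 15.8 turn deg [-0.07821912 -0.05000129 -0.23723279] shift mm (after turn) [3.86668022e+02 7.59681544e+01 7.61154424e-03] min rows 1.0 10.0
15.43732683285247
```

jog_arm --steps '[[[0.008, 0.0015, 0, 0, 0, -0.2, 1], [0.018, 0.0035, 0, 0, 0, 0, 1], [0.0257, 0.005, 0, 0, 0, 0, 1], [0.0257, 0.005, 0, 0, 0, 0, 1], [0.0257, 0.005, 0, 0, 0, 0, 1], [0.0257, 0.005, 0, 0, 0, 0, 1], [0.0257, 0.005, 0, 0, 0, 0, 1], [0.0257, 0.005, 0, 0, 0, 0, 1], [0.0257, 0.005, 0, 0, 0, 0, 1], [0.0257, 0.0051, 0, 0, 0, 0, 1], [0.0257, 0.0051, 0, 0, 0, 0, 1], [0.0257, 0.0051, 0, 0, 0, 0, 1], [0.0257, 0.0051, 0, 0, 0, 0, 1], [0.0257, 0.0051, 0, 0, 0, 0, 1], [0.0257, 0.0051, 0, 0, 0, 0, 1], [0.018, 0.0035, 0, 0, 0, 0, 1], [0.008, 0.0015, 0, 0, 0, 0, 1], [0, 0, 0, 0, 0, 0, 1], [0, 0, 0, 0, 0, 0, 1], [0, 0, 0, 0, 0, 0, 1]]]'

```text
t: 17.47
ee_pos: [516.3, 197.6, 347.1]
orientation: [-2.017, -2.409, 0.001]
ft_force: [0.5, -0.8, -6.2]
width: 16.0
```

```bash
python3 - <<'E'
from h import *
np.set_printoptions(precision=2,suppress=True)
o=ctrl.get_obs(); im=ctrl.get_image('wrist'); im2=ctrl.get_image('side')
cv2.imwrite('pics/w12.png',im[:,:,::-1]); cv2.imwrite('pics/s12.png',cv2.resize(im2[80:240,160:360,::-1],(750,600)))
print(o['width'],o['ft_force'])
plan((517.1,199,264.5),10.1)
E
```

```text
15.987349262110817 [ 0.48 -0.79 -6.16]
t 17.5667 turn deg [-0.02  0.01 -0.01] shift mm (after turn) [ 1.55  0.84 82.77] min rows 1.0 2.0
```

View pics/w12.png

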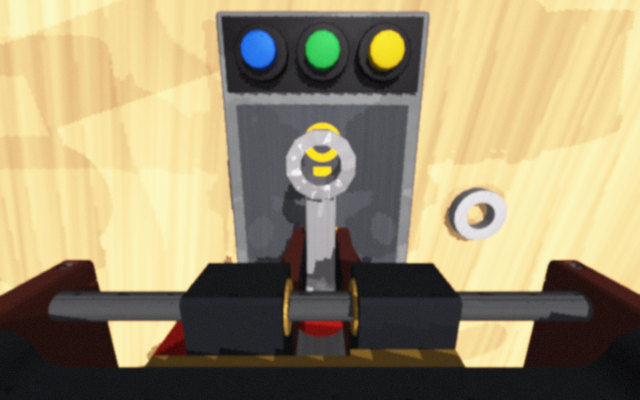

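View pics/s12.png

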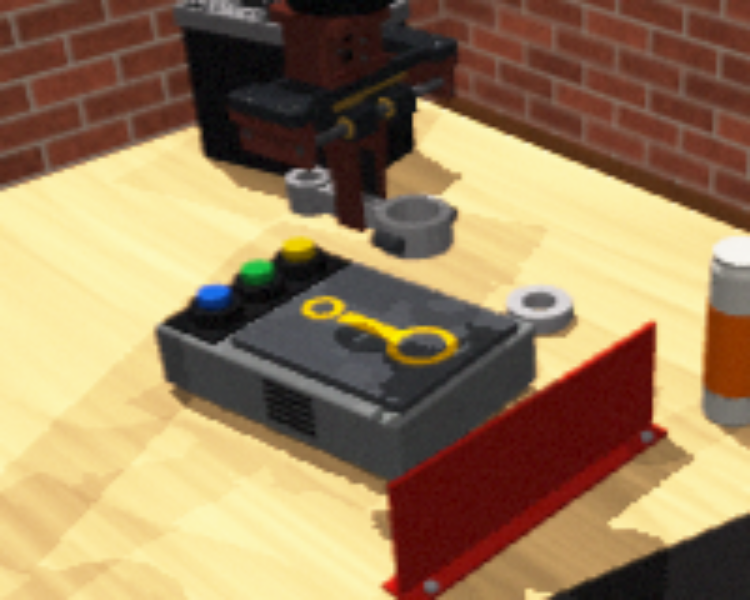

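jog_arm --steps '[[[0.0008, 0.0004, 0.005, 0, 0, 0, 1], [0.0007, 0.0004, 0.01, 0, 0, 0, 1], [0, 0, 0.015, 0, 0, 0, 1], [0, 0, 0.015, 0, 0, 0, 1], [0, 0, 0.012, 0, 0, 0, 1], [0, 0, 0.01, 0, 0, 0, 1], [0, 0, 0.006, 0, 0, 0, 1], [0, 0, 0.004, 0, 0, 0, 1], [0, 0, 0.002, 0, 0, 0, 1], [0, 0, 0, 0, 0, 0, 1], [0, 0, 0, 0, 0, 0, 1], [0, 0, 0, 0, 0, 0, 1], [0, 0, 0, 0, 0, 0, 1]]]'

```text
t: 18.65
ee_pos: [517.3, 200.0, 268.9]
orientation: [2.016, 2.409, 0.002]
ft_force: [-0.2, -0.8, -5.3]
width: 16.0
```

```bash
python3 - <<'E'
from h import *
np.set_printoptions(precision=2,suppress=True)
o=ctrl.get_obs(); im=ctrl.get_image('wrist'); im2=ctrl.get_image('side'); im3=ctrl.get_image('top')
cv2.imwrite('pics/w13.png',im[:,:,::-1]); cv2.imwrite('pics/s13.png',cv2.resize(im2[120:220,180:330,::-1],(800,533),interpolation=cv2.INTER_CUBIC))
cv2.imwrite('pics/t13.png',cv2.resize(im3[140:280,110:310,::-1],(800,560),interpolation=cv2.INTER_CUBIC))
print(o['t'],o['width'],o['ft_force'],o['ee_pos'],o['qvel'])
plan((517.1,199,264.5),10.1)
for k,z in(('conrod_big',93),('conrod_small',93),('conrod_middle',93)):
  for c in('wrist','side','top'):
    for d in ctrl.landmark_of(k,c)[:2]: print(k,c,d['p'],np.array(d['uv']),onz(c,d['uv'],z,o))
E
```

```text
18.65 15.961973575812811 [-0.16 -0.79 -5.33] [517.33 200.03 268.93] [-0.  0.  0.  0. -0. -0.]
t 18.8 turn deg [ 0.04 -0.01  0.07] shift mm (after turn) [-0.94 -0.26  4.18] min rows 1.0 1.0
conrod_big wrist 0.61 [318.1 324.3] [525.86 145.26  93.  ]
conrod_big side 0.87 [469.1 301.7] [ 456.5  -494.88   93.  ]
conrod_big side 0.83 [333.  341.2] [ 218.18 -364.59   93.  ]
conrod_big top 0.97 [440.7 302.7] [ 265.76 -310.35   93.  ]
conrod_big top 0.75 [215.  192.4] [534.88 150.93  93.  ]
conrod_small wrist 0.94 [321.2 164.5] [509.09 250.02  93.  ]
conrod_small side 0.96 [434.2 297.4] [ 420.15 -442.2    93.  ]
conrod_small side 0.78 [298.9 324.3] [ 201.7  -299.11   93.  ]
conrod_small top 0.98 [459.2 198.1] [ 482.15 -380.98   93.  ]
conrod_small top 0.62 [414.6 317.4] [ 240.74 -252.91   93.  ]
conrod_middle wrist 0.79 [324.2 257.8] [521.1 193.7  93. ]
conrod_middle side 0.67 [317.3 337.4] [ 205.16 -340.41   93.  ]
conrod_middle top 0.64 [286.4 208.2] [488.    -3.29  93.  ]
conrod_middle top 0.63 [190.5 200.1] [521.63 204.7   93.  ]
```

View pics/w13.png

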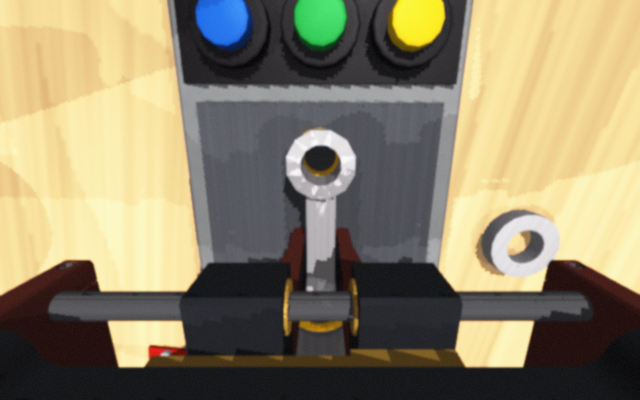

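View pics/s13.png

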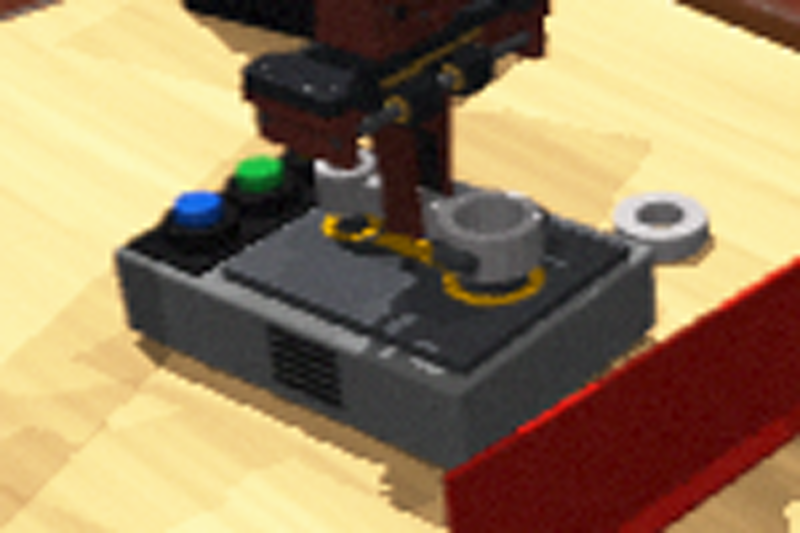

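View pics/t13.png

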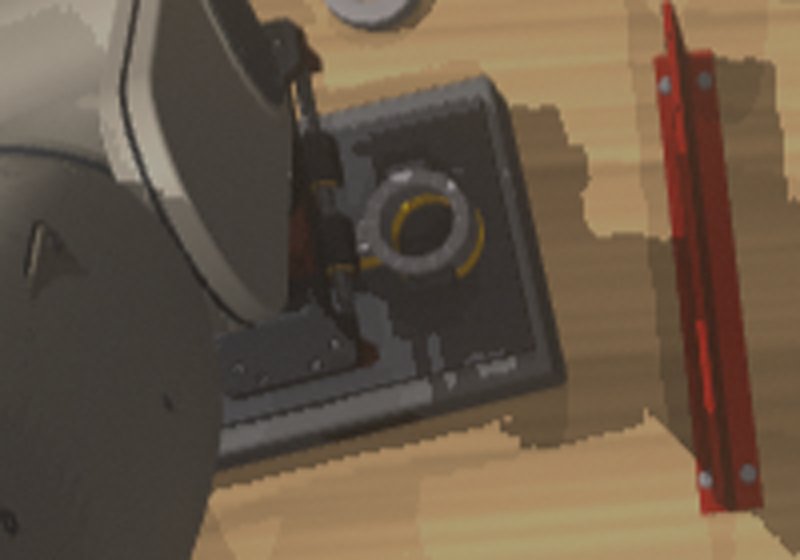

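```bash
python3 - <<'E'
from h import *
np.set_printoptions(precision=2,suppress=True)
o=ctrl.get_obs(); h=o['ee_pos'][2]-184.3+26
print('top big',onz('top',(110+419/4,140+219/4),h), 'ring by top', onz('top',(110+435/4,140+236/4),70))
print('wrist small',onz('wrist',(320.5,163),h,o),'big pred',onz('wrist',(320.5,163),h,o)+105*np.array([.175,-.984,0]))
print('side big',onz('side',(180+487/5.333,120+218/5.333),h),'ring side',onz('side',(180+492/5.333,120+278/5.333),70))
plan((517.1,199,264.5),10.1)
E
```

```text
top big [525.62 147.44 110.02] ring by top [524.63 148.43  70.  ]
wrist small [507.65 253.12 110.02] big pred [526.03 149.8  110.02]
side big [524.25 146.11 110.02] ring side [526.19 148.15  70.  ]
t 19.25 turn deg [-0.    0.    0.07] shift mm (after turn) [-0.91 -0.17  3.82] min rows 1.0 1.0
```

All views agree within about 2–3 mm. I lower 3 mm more, settle, check, then hand in.

jog_arm --steps '[[[0, 0, 0.001, 0, 0, 0, 1], [0, 0, 0.001, 0, 0, 0, 1], [0, 0, 0.001, 0, 0, 0, 1], [0, 0, 0, 0, 0, 0, 1], [0, 0, 0, 0, 0, 0, 1], [0, 0, 0, 0, 0, 0, 1], [0, 0, 0, 0, 0, 0, 1], [0, 0, 0, 0, 0, 0, 1], [0, 0, 0, 0, 0, 0, 1]]]'

```text
t: 20.0
ee_pos: [517.1, 199.9, 265.4]
orientation: [2.016, 2.409, 0.0]
ft_force: [0.4, 1.2, -5.1]
width: 16.0
```

```bash
python3 - <<'E'
from h import *
np.set_printoptions(precision=3,suppress=True)
o=ctrl.get_obs(); im=ctrl.get_image('wrist'); im2=ctrl.get_image('side')
c=np.zeros((600,800,3),np.uint8); c[:250,:400]=cv2.resize(im,(400,250)); c[255:600,:517]=cv2.resize(im2[120:220,180:330],(517,345),interpolation=cv2.INTER_CUBIC)
cv2.imwrite('pics/f.png',c[:,:,::-1]); print(o['t'],o['ee_pos'],o['qvel'],o['ft_force'],o['width'])
E
```

```text
20.0 [517.127 199.927 265.386] [ 0.    -0.    -0.    -0.001  0.001  0.001] [ 0.433  1.228 -5.107] 15.997881810769606
```

View pics/f.png

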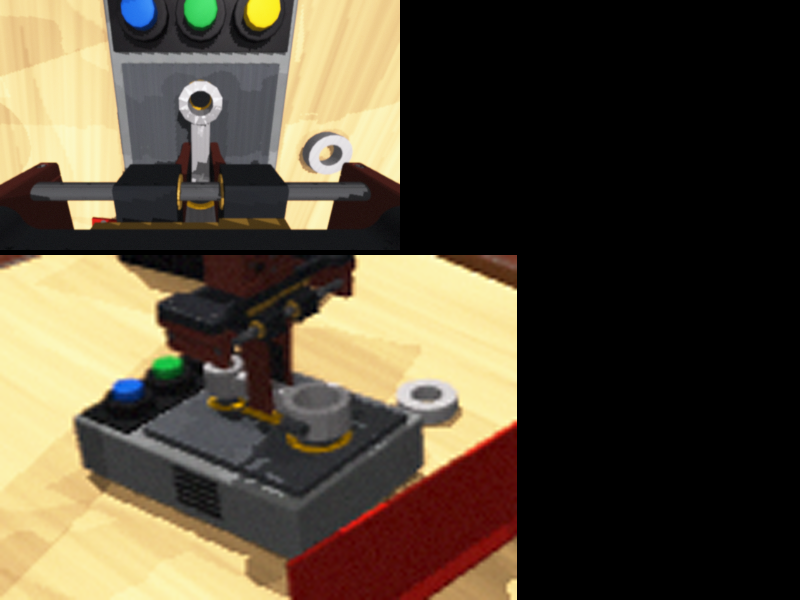

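The rod hovers level over the outline at rest, and the keys are up.

```bash
python3 -c "
from workcell import ctrl
print(ctrl.close_job())"
```

```text
the job is handed in; nothing more can be done
None
```

I pressed blue, yellow and green in turn, each onto its stop (about 26, 13 and 12 N). The first two were seen back up before the next press, and all three are up in the last wrist picture. I then gripped the largest rod, the one on the mat, by its shank. I carried it over the shield with about 60 mm of clearance and handed the job in at about 20 s, with the rod held over the outline.

**Last checks:**
- **Alignment:** the big eye was within about 3 mm of its ring in the top and side views. The small eye was within about 1 mm in the wrist view. These were taken 3 mm higher, before the final straight lowering.
- **Height:** the underside is about 11 mm above the plate, worked out from the grasp height rather than measured directly.
- **Stillness and grip:** joint speeds were about zero, the finger opening was a steady 16 mm, and the force showed only the rod's weight, about 5 N.
- **Other objects:** the arm kept well clear of the spray can, wrench and bearing. I saw no change in them but did not re-measure their positions.

**Disagreements:**
- The keys bottomed out about 2.5 mm higher than the camera-measured key height implied.
- The first top-camera estimate of the rod's middle was about 4 mm off the wrist camera's. I used the wrist value.

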